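Switch off the desk power block and point out its free socket

TASK

I want to plug something into the power block on the desk: switch it off first by pressing the raised half of its dark grey rocker switch right down, then show me which socket is still free by pointing straight down at its middle with your fingertips about two centimetres above the block's face, without touching the socket. Keep pointing there for at least two seconds and finish in that pose, with the switch still off. Leave the two chargers plugged in as they are, and do not move the mouse or the mug.

Things in the scene. Friction and masses are not known exactly. Their poses are not given: they have to be found in the camera images.
- power_block: white desk power block screwed to the desk, 233 mm long (its y axis), 62 mm wide (its x axis), 44 mm high; it lies at any yaw. Origin: centre of its underside, on the desk. Three socket modules with centres at y = -76.5, -22.5 and 31.5 mm, in changing order, then the rocker at y = +81 mm. It cannot move
- rocker (a joint): dark grey rocker, 26 mm wide (block's y), 38 mm long (block's x), V-shaped top: two 19 mm halves meet on the tilting axis, 46 mm above the desk, 2 mm above the block's face. 0 = on: the half on the block's -x side is raised, its end 6 mm above the axis, the other is level. 0.32 = fully off: pressed half level at 46 mm, the other raised. Starts within 0.03 of on; takes about 4 N; stays where left
- rocker_raised (a point): point on the top of the rocker's half that is raised at the start (the one to press), 16 mm out from the tilting axis towards the block's -x (the left half, seen from above with the switch end of the block pointing up in the picture); 5 mm above the axis when on; it goes down with that half
- free_socket: the socket module with nothing in it: white, 60 x 54 mm with an empty round recess, 40 mm across and 17.5 mm deep, with two dark pin holes and two earth clips in it. Takes any one of the three socket places. Origin: centre of its underside, 12 mm above the desk; z up, same yaw as the block. It cannot move
- free_socket_face (a point): middle of the free socket's mouth, level with the block's face, 44 mm above the desk; z up, same yaw as the block
- cube_charger: white charger plugged into one of the other sockets, 42 x 42 mm, standing 30 mm above the block's face; loose, can be knocked or pulled out. Origin: centre of the plug's foot, 26.5 mm above the desk, z up
- round_charger: grey round charger plugged into the remaining socket, 42 mm across, standing 24 mm above the block's face; loose. Origin: centre of the plug's foot, 26.5 mm above the desk, z up
- mouse: black computer mouse, 100 x 60 x 32 mm, loose on the desk to the left of the block; origin: centre of its underside
- mug: white mug, 80 mm across, 92 mm high, with a handle, loose on the desk to the right of the block; origin: centre of its underside

How it is judged:
By the outcome, as a careful person would: the job done as asked, in the order asked, and still so for the second after the job is handed in, with the robot touching nothing.
It also fails if it takes over 35 s, if anything falls off the work surface, if the arm or the gripper's body presses on something with over 40 N, if the wrist force passes 120 N, or if a joint passes its speed limit or range.

ROBOT

A 7-joint arm with a two-finger parallel gripper is mounted at the origin on the work surface. World frame = base frame: x ahead of the robot, y to its left, z up, the work surface at z = 0. Lengths are in m, angles in rad, forces in N, time in s.
With the tool pointing down it reaches from about 0.425 to 0.875 m from the base axis. Payload 8.4 kg.
Tool frame: the origin (TCP) lies between the finger pads, 19 mm behind the fingertips; this is the grasp point; z points along the fingers, y is the line along which they close (so a half turn about z gives the same grasp; the last joint's range is limited). The gripper opens to 87 mm and grips with 3 to 60 N. Pads are 19 mm wide; open, the fingers measure 117 mm over their backs; the gripper's body (75 mm by 190 mm) begins 51 mm behind the grasp point.
Start: joints at [-1.414, 0.333, 0.04, 1.465, -0.013, 1.343, -0.059], TCP at [0.164, 0.629, 0.241] pointing down, gripper open.
Joint ranges: [-2.58, 2.58], [-0.38, 2.09], [-1.3, 1.39], [0.25, 2.4], [-1.5, 4.64], [0.08, 2.09], [-2.65, 2.65]. Speed limits (rad/s): [2.22, 2.22, 2.79, 2.79, 3.14, 3.14, 3.14].

INTERFACE

Orientations are given as [roll, pitch, yaw] about the fixed x, y, z axes, in that order (R = Rz(yaw) Ry(pitch) Rx(roll)).
In Python, from workcell import env gives the robot as it stands.
- The arm moves only by the tool carry_out, never from a script. Its argument "rows" is one flat list of numbers, 7 for each row, row after row: the turn, a rotation vector about the tool's x, y, z as a fraction of full scale, then the shift along the tool's x, y, z as a fraction of full scale, then the opening, from 0 (shut) to 1 (fully open). In form: [rx, ry, rz, x, y, z, fingers, rx, ry, rz, x, y, z, fingers, ...]. A call has 1 to 10 rows; each row shifts and turns the commanded pose from where the row before left it, along the tool's axes as they then stand; what a row does not reach is not made up. Full scale, the value 1, is 0.12 m for a shift and 1.5 rad for a turn. A row lasts 1/8 s, in which the tool goes at most 62.5 mm and 10.7 degrees, less where a joint would pass 70% of its speed; a pose out of reach is approached as far as the arm can. A call with a number of a shift or a turn outside -1 to 1 is refused whole. A call with a gripper value outside its range is refused whole. The fingers move at their own pace and stop on an object; "grip_force" is the grip in N (left out, the last holds). Time passes only in rows, so rows that do not move let the fingers close. It gives the time, the measured TCP pose, the force, the opening and the grip force at its end, in the units of the state.
- env.read_state(): the state, without advancing time (a new reading comes with each control period).
- env.get_image(name): name is "side" or "top"; returns a dict with "pixels" (384x512x3 uint8, blue, green, red), "fx", "fy", "cx", "cy" (pixels), "k1" (the pictures are not rectified: a ray, as slopes to the right and down, at radius r is drawn at 1 + k1 r^2 times it, then the intrinsics apply), "eye" and "attitude" of the camera in the world. Camera axes: x right, y up, looking along -z (the intrinsics and any distortion apply to the point x, -y, -z); pixel columns grow to the right and rows downward; lengths in m; the calibration is good to about 2 mm. A picture is of the moment at which its call begins. There is no depth.
- env.finish_job(): hands the job in; it is judged then, once.
Trained networks look in the newest picture that a camera, given by its name, has taken for a name from the list of things; names that differ only in an ending like _2 or _b are one class to them, and where a whole thing is asked for, a point or a joint stands for the part that bears it (a point fixed in the world has none). Each returns a list of dicts, best first, with "p" (0 to 1); they miss things now and then, are a little off and sometimes report something else, mostly with a low value. They report only what shows in the picture. A call takes as long as a camera call.
- env.recognise(camera, label): "location" ([x, y, z] in m, in the coordinates of the camera as it stood for that picture, good to about 4 mm: the middle of the surface that is visible of it).
- env.masks_of(camera, label): "mask" (384x512 bool, what is visible of it).
The state is a dict: "time": time; "qpos": joint angles; "dq": joint speeds; "effort": joint torques, N m; "ee_pos": TCP position; "tool_rot": TCP orientation; "wrist_force": force on the tool from outside, world axes, zero at the start; "torque": the same for the moment, N m; "grip_width": finger opening in m; "grip_force": force on a finger pad.
Only numpy, scipy, OpenCV 4.12 (cv2) and the standard library are available. Lean on these libraries where they do the work, as an engineer would, in place of code of your own. Each camera call takes 0.05 s, during which the arm holds its last target. There are 200 camera calls.

## Working session

There is one attempt and no reset: what is moved stays moved. The work goes in short steps, Python scripts to look and compute and a tool call to move; the robot and the scene stay as the last step left them, time stands still between calls to the robot, and variables do not carry over. Pictures are saved under pics/ and viewed, at most 10 in all, crops included, and the job is handed in when it is done.

Besides the shell and the picture viewer there is one more tool, called after "Request:" in YAML: its name, and indented under it one key for each argument. carry_out: Moves the arm, as the interface text tells. Shift numbers are shares of 0.12 m and turn numbers shares of 1.5 rad, none past 1 either way. Its arguments: {"type":"object","properties":{"rows":{"type":"array","items":{"type":"number"}},"grip_force":{"type":"number"}},"required":["rows"]}

```bash
mkdir -p pics
cat > h.py <<'E'
import numpy as np, cv2
from workcell import env
from scipy.spatial.transform import Rotation as R
def att(im):
    a=np.array(im["attitude"],float)
    if a.shape==(3,3): return a
    return R.from_euler('xyz',a).as_matrix() if a.size==3 else R.from_quat(a).as_matrix()
def proj(im,P):
    q=(np.atleast_2d(P)-np.array(im["eye"]))@att(im)
    s=np.c_[q[:,0],-q[:,1]]/-q[:,2:]
    s=s*(1+im["k1"]*(s**2).sum(1,keepdims=True))
    return s*[im["fx"],im["fy"]]+[im["cx"],im["cy"]]
def ray(im,uv,z):
    d=(np.atleast_2d(uv)-[im["cx"],im["cy"]])/[im["fx"],im["fy"]]
    s=d.copy()
    for _ in range(20): s=d/(1+im["k1"]*(s**2).sum(1,keepdims=True))
    w=np.c_[s[:,0],-s[:,1],-np.ones(len(s))]@att(im).T
    e=np.array(im["eye"]); return e+w*((z-e[2])/w[:,2:])
E
python3 - <<'E'
from h import *
np.set_printoptions(precision=4,suppress=True)
out=[]
for c in("top","side"):
    im=env.get_image(c); out.append(im["pixels"]); print(c,{k:v for k,v in im.items() if k!="pixels"})
    cv2.imwrite(f"pics/{c}0.png",im["pixels"])
    for l in("power_block","rocker","free_socket","cube_charger","round_charger","mouse","mug"):
        for d in env.recognise(c,l)[:2]:
            print(l,round(d["p"],2),att(im)@np.array(d["location"])+im["eye"])
print(env.read_state())
E
```

```text
top {'fx': 398.9015667323982, 'fy': 398.9015667323982, 'cx': 252.42068213741118, 'cy': 193.67495308126144, 'k1': -0.06502562600029933, 'eye': array([ 0.478 , -0.0095,  0.9718]), 'attitude': array([ 0.086 , -0.0052, -1.5846])}
power_block 0.98 [ 0.6282 -0.1114  0.0432]
rocker 0.62 [ 0.6293 -0.1174  0.0486]
free_socket 0.91 [ 0.5676 -0.0376  0.043 ]
cube_charger 0.84 [ 0.5972 -0.074   0.0788]
mouse 0.74 [ 0.63   -0.1138  0.0473]
mug 0.59 [ 0.4914 -0.2984  0.0427]
side {'fx': 478.7121001429396, 'fy': 478.7121001429396, 'cx': 256.7985028771953, 'cy': 189.0197531689734, 'k1': -0.10933578480382142, 'eye': array([ 0.5267, -1.1968,  0.7447]), 'attitude': array([ 1.0429,  0.0021, -0.0278])}
power_block 0.71 [ 0.6174 -0.1293  0.0294]
free_socket 0.5 [ 0.5488 -0.0469  0.0381]
cube_charger 0.63 [ 0.5977 -0.0921  0.0702]
round_charger 0.47 [ 0.5245 -0.0082  0.0587]
round_charger 0.19 [ 0.5487 -0.0465  0.0353]
mouse 0.89 [0.4823 0.3282 0.0222]
mug 0.84 [ 0.4924 -0.3195  0.0579]
{'time': 0.8, 'qpos': array([-1.4142,  0.3332,  0.0399,  1.4654, -0.0134,  1.3433, -0.0585]), 'dq': array([ 0.0006,  0.0012, -0.0002, -0.0003, -0.0001, -0.0009, -0.0014]), 'effort': array([  0.0004, -65.6027,   1.3336, -40.4023,  -0.0597,   0.035 ,
         0.    ]), 'ee_pos': array([0.1645, 0.6288, 0.2413]), 'tool_rot': array([ 3.1416, -0.    ,  2.8858]), 'wrist_force': array([ 0.3841, -1.1697,  0.1317]), 'torque': array([ 0.0506,  0.0291, -0.0186]), 'grip_force': 0.0, 'grip_width': 0.08697075997101218}
```

View pics/top0.png

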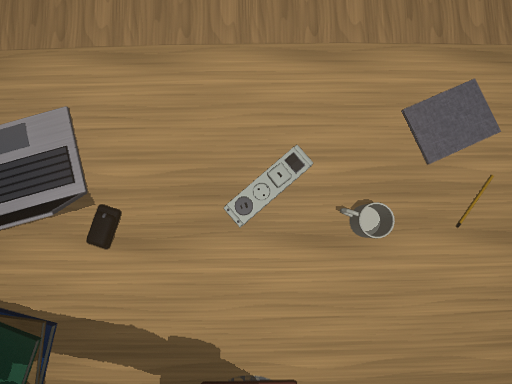

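View pics/side0.png

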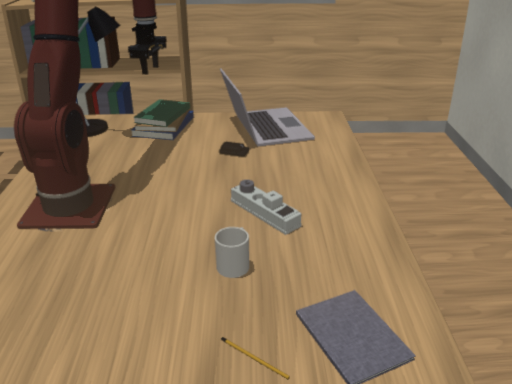

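The top view shows the round charger at (244,206), the free socket in the middle place at (261,191), the cube at (280,175) and the rocker at (295,161). The side view agrees. Next I fit the block's pose to its silhouette.

```bash
cat > fit.py <<'E'
from h import *
from scipy.optimize import minimize
np.set_printoptions(precision=4,suppress=True)
def W(p,pts):
    pts=np.atleast_2d(pts); c,s=np.cos(p[2]),np.sin(p[2])
    return np.c_[p[0]+c*pts[:,0]-s*pts[:,1],p[1]+s*pts[:,0]+c*pts[:,1],pts[:,2]]
def box(x0,x1,y0,y1,z0,z1): return np.array([[x,y,z] for x in(x0,x1) for y in(y0,y1) for z in(z0,z1)])
B=box(-.031,.031,-.1165,.1165,0,.044)
def hull(im,P,S=8):
    u=proj(im,P); m=np.zeros((384,512),np.float32)
    big=np.zeros((384*4,512*4),np.uint8)
    cv2.fillConvexPoly(big,np.round(cv2.convexHull(((u+.5)*4-.5).astype(np.float32))[:,0]*16).astype(np.int32),255,cv2.LINE_8,4)
    return cv2.resize(big,(512,384),interpolation=cv2.INTER_AREA)/255.
if __name__=="__main__":
    ims={c:env.get_image(c) for c in("top","side")}
    for c,im in ims.items():
        m=np.zeros((384,512),bool)
        for l in("power_block","free_socket","cube_charger","round_charger","rocker"):
            for d in env.masks_of(c,l)[:1]:
                v,u=np.nonzero(d["mask"]); print(c,l,round(d["p"],2),d["mask"].sum(),u.mean(),v.mean(),ray(im,[u.mean(),v.mean()],{"cube_charger":.074,"round_charger":.068,"rocker":.049}.get(l,.044)))
                if l=="power_block": im["m"]=d["mask"]
    t=ims["top"]; m=cv2.morphologyEx(t["m"].astype(np.uint8),cv2.MORPH_CLOSE,np.ones((15,15)))
    # close chargers/rocker holes
    def cost(p,im=t,m=m): return np.abs(hull(im,W(p,B))-m).sum()
    best=None
    for y in(-2.3,-2.46,-2.6):
        r=minimize(cost,[.585,-.06,y],method="Nelder-Mead",options=dict(initial_simplex=np.array([.585,-.06,y])+np.array([[0,0,0],[.02,0,0],[0,.02,0],[0,0,.1]])))
        if best is None or r.fun<best.fun: best=r
    p=best.x; print("pose",p,best.fun,m.sum())
    pts=W(p,[[0,-.0765,.044],[0,-.0225,.044],[0,.0315,.074],[0,.081,.046],[-.016,.081,.051]]); print(pts)
    K=4;tiles=[]
    for c,im in ims.items():
        u=proj(im,W(p,[[0,-.0225,.044]]))[0].astype(int)
        x0,y0=u-[60,50]
        a=cv2.resize(im["pixels"][y0:y0+100,x0:x0+100],None,fx=K,fy=K,interpolation=cv2.INTER_CUBIC)
        b=a.copy()
        f=lambda P:np.round((proj(im,P)-[x0,y0]+.5)*K-.5).astype(np.int32)
        cv2.polylines(b,[f(W(p,[[-.031,-.1165,.044],[.031,-.1165,.044],[.031,.1165,.044],[-.031,.1165,.044]]))],True,(0,0,255))
        cv2.polylines(b,[f(W(p,[[-.019,.068,.049],[.019,.068,.046],[.019,.094,.046],[-.019,.094,.049]]))],True,(0,255,255))
        for q in f(pts): cv2.circle(b,tuple(map(int,q)),2,(0,255,0),-1)
        tiles.append(b)
    cv2.imwrite("pics/fit.png",np.hstack(tiles))
E
python3 fit.py
```

```text
top power_block 0.78 638 287.7539184952978 167.8871473354232 [[ 0.6176 -0.0993  0.044 ]]
top free_socket 0.83 586 260.82764505119457 190.83105802047783 [[ 0.5643 -0.0351  0.044 ]]
top cube_charger 0.71 190 294.5 161.62105263157895 [[ 0.6273 -0.1121  0.074 ]]
top round_charger 0.78 259 243.46718146718146 205.48648648648648 [[0.5292 0.0054 0.068 ]]
top rocker 0.55 599 261.2153589315526 191.07679465776295 [[ 0.5633 -0.0359  0.049 ]]
side power_block 0.7 704 280.2911931818182 217.75852272727272 [[ 0.6163 -0.1479  0.044 ]]
side free_socket 0.73 276 253.5108695652174 201.44565217391303 [[ 0.5475 -0.0639  0.044 ]]
side cube_charger 0.51 285 271.88421052631577 200.09122807017545 [[ 0.5959 -0.1071  0.074 ]]
side round_charger 0.53 149 246.15436241610738 186.94630872483222 [[ 0.5277 -0.0242  0.068 ]]
pose [ 0.5767 -0.0538 -2.4155] 2024.9450980392157 638
[[ 0.5259  0.0034  0.044 ]
 [ 0.5617 -0.037   0.044 ]
 [ 0.5976 -0.0774  0.074 ]
 [ 0.6304 -0.1144  0.046 ]
 [ 0.6424 -0.1038  0.051 ]]
```

View pics/fit.png

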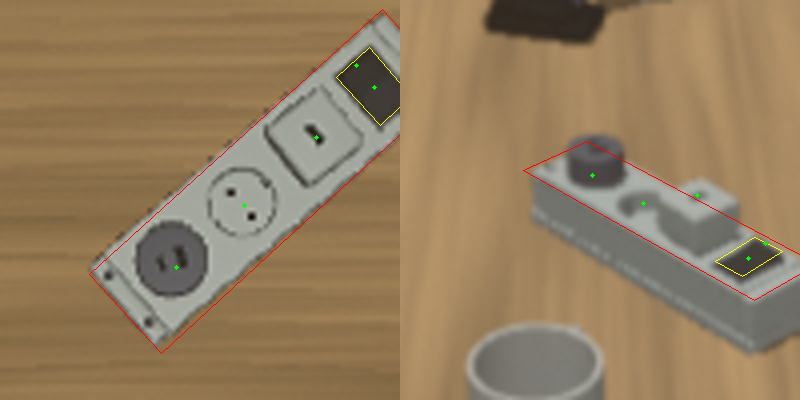

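The fit is already within about 3 mm: the overlay sits slightly below-right of the block in the top view. I'll refine it with a colour silhouette from both cameras.

```bash
cat > fit2.py <<'E'
from fit import *
from scipy.optimize import minimize
ims={c:env.get_image(c) for c in("top","side")}
p0=np.array([.5767,-.0538,-2.4155])
C=box(-.021,.021,.0105,.0525,.044,.074)
a=np.linspace(0,2*np.pi,24); D=np.array([[.021*np.cos(t),-.0765+.021*np.sin(t),z] for t in a for z in(.044,.068)])
seg={}
for c,im in ims.items():
    px=im["pixels"].astype(int); sat=px[...,2]-px[...,0]   # wood is orange
    roi=cv2.dilate(np.maximum.reduce([hull(im,W(p0,x)) for x in(B,C,D)]),np.ones((11,11)))>0
    seg[c]=((sat<30)&roi).astype(float); print(c,seg[c].sum())
def model(im,p): return np.maximum.reduce([hull(im,W(p,x)) for x in(B,C,D)])
def cost(p,cs): return sum(np.abs(model(ims[c],p)-seg[c]).sum() for c in cs)
for cs in(["top"],["side"],["top","side"]):
    r=minimize(cost,p0,args=(cs,),method="Nelder-Mead",options=dict(xatol=1e-5,initial_simplex=p0+np.array([[0,0,0],[.006,0,0],[0,.006,0],[0,0,.03]])))
    p=r.x; print(cs,p,r.fun,W(p,[[0,-.0225,.044],[-.016,.081,.051]]).ravel())
tiles=[];K=4
for c,im in ims.items():
    x0,y0=proj(im,W(p,[[0,0,.044]]))[0].astype(int)-[50,50]
    b=cv2.resize(im["pixels"][y0:y0+100,x0:x0+100],None,fx=K,fy=K,interpolation=cv2.INTER_CUBIC)
    f=lambda P:np.round((proj(im,W(p,P))-[x0,y0]+.5)*K-.5).astype(np.int32)
    cv2.polylines(b,[f([[-.031,-.1165,.044],[.031,-.1165,.044],[.031,.1165,.044],[-.031,.1165,.044]])],True,(0,0,255))
    cv2.polylines(b,[f([[.02*np.cos(t),-.0225+.02*np.sin(t),.044] for t in a])],True,(255,0,0))
    cv2.polylines(b,[f([[-.019,.068,.052],[0,.068,.046],[.019,.068,.046],[.019,.094,.046],[0,.094,.046],[-.019,.094,.052]])],True,(0,255,255))
    tiles.append(b)
cv2.imwrite("pics/fit2.png",np.hstack(tiles))
E
python3 fit2.py
```

```text
top 2567.0
side 1948.0
['top'] [ 0.5777 -0.0524 -2.4366] 112.93725490196078 [ 0.5631 -0.0352  0.044   0.6424 -0.1037  0.051 ]
['side'] [ 0.5772 -0.0547 -2.4738] 127.80392156862744 [ 0.5633 -0.0371  0.044   0.64   -0.1084  0.051 ]
['top', 'side'] [ 0.5782 -0.0531 -2.4456] 261.88235294117646 [ 0.5638 -0.0358  0.044   0.6424 -0.105   0.051 ]
```

View pics/fit2.png

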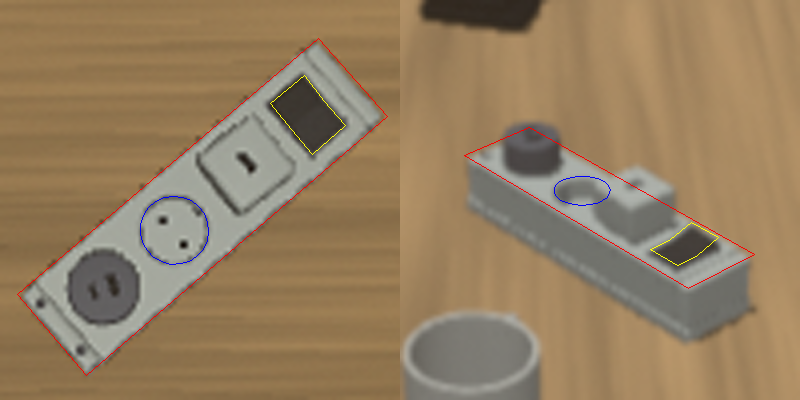

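The overlay matches: block at about (0.578, -0.053), yaw -2.44, press point at (0.642, -0.105) and socket at (0.5635, -0.036). I'll go up first to clear the laptop lid, then across with the fingers shut.

Request:
carry_out:
  rows: [0, 0, 0, 0, 0, -0.45, 0, 0, 0, 0, 0, 0, -0.45, 0, 0, 0, 0, -0.338, -0.307, 0, 0, 0, 0, 0, -0.338, -0.307, 0, 0, 0, 0, 0, -0.338, -0.307, 0, 0, 0, 0, 0, -0.338, -0.307, 0, 0, 0, 0, 0, -0.338, -0.307, 0, 0, 0, 0, 0, -0.338, -0.307, 0, 0, 0, 0, 0, -0.338, -0.307, 0, 0, 0, 0, 0, -0.338, -0.307, 0, 0]
  grip_force: 20

```text
time: 2.75
ee_pos: [0.4046, 0.2599, 0.3495]
tool_rot: [3.141, 0.0, 2.886]
wrist_force: [1.4, 1.0, -0.4]
grip_width: 0.0019
grip_force: 0.0
```

Request:
carry_out:
  rows: [0, 0, 0, -0.338, -0.307, 0, 0, 0, 0, 0, -0.338, -0.307, 0, 0, 0, 0, 0, -0.338, -0.307, 0, 0, 0, 0, 0, -0.338, -0.307, 0, 0, 0, 0, 0, -0.338, -0.307, 0, 0, 0, 0, 0.1, 0, 0, 0, 0, 0, 0, 0.1, 0, 0, 0, 0, 0, 0, 0.1, 0, 0, 0, 0, 0, 0, 0.109, 0, 0, 0, 0, 0, 0, 0, 0, 0, 0, 0]

```text
time: 4.0
ee_pos: [0.5534, 0.0321, 0.3493]
tool_rot: [3.141, -0.0, 2.273]
wrist_force: [0.1, -1.1, 0.8]
grip_width: 0.0007
grip_force: 0.0
```

```bash
cat > go.py <<'E'
import sys
from h import *
np.set_printoptions(precision=4,suppress=True)
s=env.read_state(); print(s["time"],s["ee_pos"],s["tool_rot"],s["wrist_force"],s["qpos"])
t=np.array([float(v) for v in sys.argv[1:4]])
print("tool shift/0.12:",R.from_euler('xyz',s["tool_rot"]).as_matrix().T@(t-s["ee_pos"])/.12)
print("rz:",(s["tool_rot"][2]-2.272)/1.5)
E
python3 go.py 0.642 -0.105 0.12
```

```text
4.0 [0.5534 0.0321 0.3493] [ 3.1414 -0.      2.2733] [ 0.1205 -1.0544  0.8498] [-0.7804  0.1031  0.709   1.5534 -0.0673  1.5099  0.6326]
tool shift/0.12: [-1.3492 -0.1748  1.9111]
rz: 0.0008524789520472827
```

Request:
carry_out:
  rows: [0, 0, 0, -0.337, -0.044, 0, 0, 0, 0, 0, -0.337, -0.044, 0, 0, 0, 0, 0, -0.337, -0.044, 0, 0, 0, 0, 0, -0.337, -0.044, 0, 0, 0, 0, 0, 0, 0, 0.45, 0, 0, 0, 0, 0, 0, 0.45, 0, 0, 0, 0, 0, 0, 0.45, 0, 0, 0, 0, 0, 0, 0.45, 0, 0, 0, 0, 0, 0, 0.25, 0, 0, 0, 0, 0, 0, 0, 0]

```text
time: 5.25
ee_pos: [0.6401, -0.1047, 0.101]
tool_rot: [-3.138, -0.003, 2.276]
wrist_force: [0.1, -0.2, 0.7]
grip_width: 0.0007
grip_force: 0.0
```

```bash
python3 go.py 0.642 -0.105 0.065
python3 - <<'E'
from h import *
t=[]
for c in("top","side"):
    im=env.get_image(c); x0,y0=proj(im,[[.635,-.1,.06]])[0].astype(int)-[40,50]
    t.append(cv2.resize(im["pixels"][y0:y0+90,x0:x0+80],None,fx=5,fy=5,interpolation=cv2.INTER_CUBIC))
cv2.imwrite("pics/p1.png",np.hstack(t))
E
```

```text
5.25 [ 0.6401 -0.1047  0.101 ] [-3.1382 -0.003   2.2757] [ 0.0666 -0.2112  0.6949] [-0.4411  0.5221  0.7177  1.6501 -0.3727  1.116   1.0832]
tool shift/0.12: [-0.0131  0.0113  0.3   ]
rz: 0.0024608904887711467
```

View pics/p1.png

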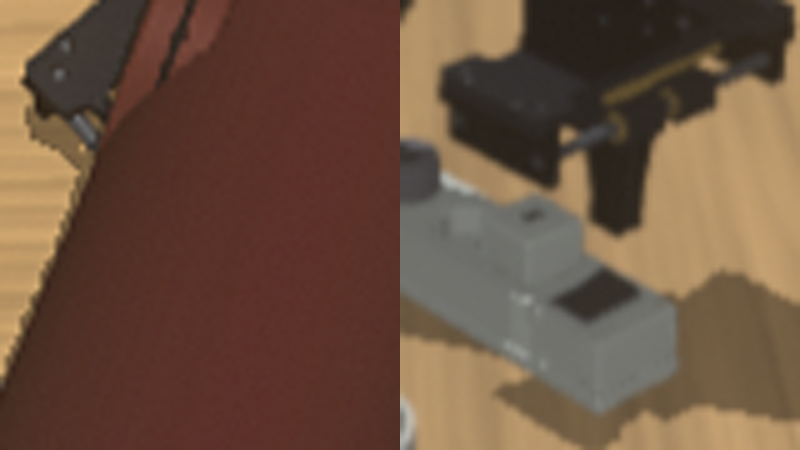

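The tips hang above the far, raised half of the rocker, near (620,230) in the side crop; the top view is covered by the arm. Going down gently.

Request:
carry_out:
  rows: [0, 0, 0, 0, 0, 0.1, 0, 0, 0, 0, 0, 0, 0.1, 0, 0, 0, 0, 0, 0, 0.03, 0, 0, 0, 0, 0, 0, 0.02, 0, 0, 0, 0, 0, 0, 0, 0]

```text
time: 5.98
ee_pos: [0.6417, -0.1052, 0.0733]
tool_rot: [-3.142, 0.0, 2.272]
wrist_force: [0.4, 0.6, 0.9]
grip_width: 0.0
grip_force: 0.0
```

```bash
python3 go.py 0.642 -0.105 0.065
```

```text
5.975 [ 0.6417 -0.1052  0.0733] [-3.1415  0.      2.2723] [0.353  0.5828 0.8539] [-0.428   0.5521  0.7011  1.671  -0.3969  1.0657  1.0968]
tool shift/0.12: [-0.0007  0.003   0.0689]
rz: 0.0001915493214289891
```

Tips at 54 mm, xy on target. Pressing down in small steps.

Request:
carry_out:
  rows: [0, 0, 0, 0, 0, 0.015, 0, 0, 0, 0, 0, 0, 0.015, 0, 0, 0, 0, 0, 0, 0.015, 0, 0, 0, 0, 0, 0, 0.01, 0, 0, 0, 0, 0, 0, 0, 0]

```text
time: 6.6
ee_pos: [0.6421, -0.1049, 0.0669]
tool_rot: [3.141, 0.001, 2.273]
wrist_force: [2.3, 0.7, 3.1]
grip_width: 0.0001
grip_force: 1.7
```

Request:
carry_out:
  rows: [0, 0, 0, 0, 0, 0.01, 0, 0, 0, 0, 0, 0, 0.01, 0, 0, 0, 0, 0, 0, 0, 0]

```text
time: 6.98
ee_pos: [0.642, -0.105, 0.0651]
tool_rot: [3.141, 0.0, 2.272]
wrist_force: [-0.7, 2.8, 11.2]
grip_width: 0.0004
grip_force: 5.5
```

Request:
carry_out:
  rows: [0, 0, 0, 0, 0, 0.008, 0, 0, 0, 0, 0, 0, 0, 0, 0, 0, 0, 0, 0, 0, 0]

```text
time: 7.35
ee_pos: [0.6421, -0.1051, 0.065]
tool_rot: [3.14, -0.0, 2.272]
wrist_force: [-3.5, 3.5, 18.8]
grip_width: 0.0006
grip_force: 9.4
```

Height stopped at 46 mm while force rose, so it's at the stop. Lifting and moving towards the socket.

Request:
carry_out:
  rows: [0, 0, 0, 0, 0, -0.1, 0, 0, 0, 0, 0, 0, -0.35, 0, 0, 0, 0, 0, 0, -0.3, 0, 0, 0, 0, 0, 0, 0, 0, 0, 0, 0, 0, 0, 0, 0]

```text
time: 7.98
ee_pos: [0.6409, -0.1052, 0.1525]
tool_rot: [-3.14, -0.001, 2.272]
wrist_force: [-0.0, -0.3, 0.5]
grip_width: 0.0005
grip_force: 0.0
```

```bash
python3 go.py 0.5637 -0.0357 0.083
python3 - <<'E'
from h import *
im=env.get_image("side"); x0,y0=proj(im,[[.6,-.08,.06]])[0].astype(int)-[50,50]
cv2.imwrite("pics/p2.png",cv2.resize(im["pixels"][y0:y0+90,x0:x0+100],None,fx=6,fy=6,interpolation=cv2.INTER_CUBIC))
E
```

```text
7.975 [ 0.6409 -0.1052  0.1525] [-3.1404 -0.001   2.272 ] [-0.0484 -0.2806  0.5094] [-0.461   0.4723  0.7456  1.603  -0.3369  1.201   1.0548]
tool shift/0.12: [ 0.8573 -0.117   0.5799]
rz: -8.128041055025884e-09
```

View pics/p2.png

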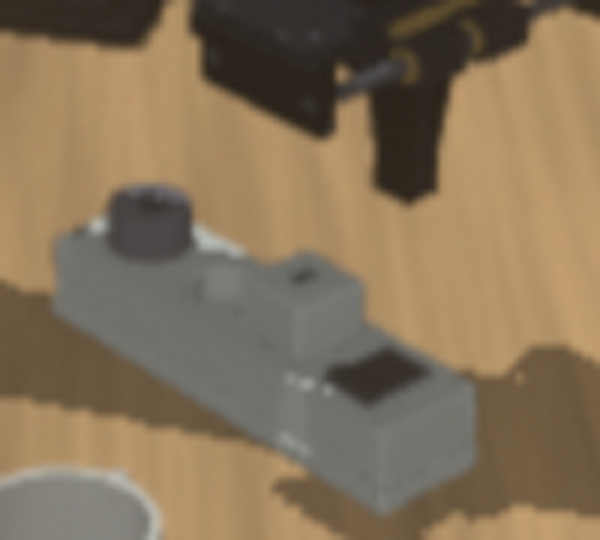

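The rocker (375,375) now has its near half raised and far half level: it's off, and the chargers are undisturbed. Now to the socket.

Request:
carry_out:
  rows: [0, 0, 0, 0.25, -0.039, 0, 0, 0, 0, 0, 0.3, -0.039, 0, 0, 0, 0, 0, 0.3, -0.039, 0, 0, 0, 0, 0, 0, 0, 0, 0, 0, 0, 0, 0, 0, 0.2, 0, 0, 0, 0, 0, 0, 0.2, 0, 0, 0, 0, 0, 0, 0.1, 0, 0, 0, 0, 0, 0, 0, 0]

```text
time: 9.02
ee_pos: [0.5646, -0.0369, 0.0924]
tool_rot: [-3.139, -0.001, 2.272]
wrist_force: [-0.3, -0.2, 0.4]
grip_width: 0.0005
grip_force: 0.0
```

```bash
python3 go.py 0.5637 -0.0357 0.083
```

```text
9.025 [ 0.5646 -0.0369  0.0924] [-3.1394 -0.0005  2.2716] [-0.2519 -0.2174  0.4398] [-0.635   0.3589  0.7463  1.8708 -0.2818  1.0221  0.9297]
tool shift/0.12: [0.0123 0.0008 0.0782]
rz: -0.0002626641320692495
```

Request:
carry_out:
  rows: [0, 0, 0, 0.005, 0, 0.04, 0, 0, 0, 0, 0.005, 0, 0.03, 0, 0, 0, 0, 0, 0, 0, 0, 0, 0, 0, 0, 0, 0, 0]

```text
time: 9.52
ee_pos: [0.5644, -0.0353, 0.0851]
tool_rot: [3.141, 0.0, 2.272]
wrist_force: [-0.6, 0.7, -0.1]
grip_width: 0.0004
grip_force: 0.0
```

```bash
python3 go.py 0.5637 -0.0357 0.083
python3 - <<'E'
from h import *
im=env.get_image("side"); x0,y0=proj(im,[[.58,-.06,.06]])[0].astype(int)-[50,50]
b=cv2.resize(im["pixels"][y0:y0+90,x0:x0+100],None,fx=6,fy=6,interpolation=cv2.INTER_CUBIC)
for q in proj(im,[[.5637,-.0357,.064],[.5637,-.0357,.044]]): cv2.circle(b,tuple(int(v) for v in (q-[x0,y0]+.5)*6),3,(0,255,0),-1)
cv2.imwrite("pics/p3.png",b)
E
```

```text
9.525 [ 0.5644 -0.0353  0.0851] [3.1413 0.0001 2.2724] [-0.5827  0.7281 -0.1271] [-0.6327  0.3663  0.7413  1.8791 -0.2905  1.006   0.9347]
tool shift/0.12: [ 0.0014 -0.0069  0.0178]
rz: 0.00025252883659613684
```

View pics/p3.png

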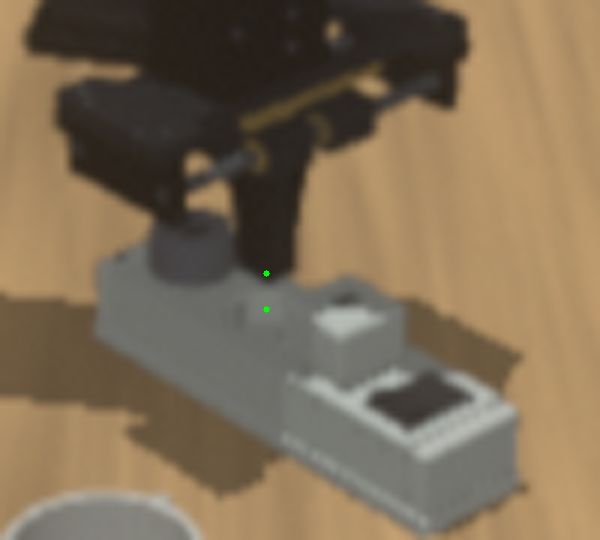

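The tips (267,275) stand over the middle of the empty recess, with the chargers in place and the rocker off. A small correction, then hold for over two seconds.

Request:
carry_out:
  rows: [0, 0, 0, 0, -0.005, 0.017, 0, 0, 0, 0, 0, 0, 0, 0, 0, 0, 0, 0, 0, 0, 0, 0, 0, 0, 0, 0, 0, 0, 0, 0, 0, 0, 0, 0, 0, 0, 0, 0, 0, 0, 0, 0, 0, 0, 0, 0, 0, 0, 0, 0, 0, 0, 0, 0, 0, 0, 0, 0, 0, 0, 0, 0, 0, 0, 0, 0, 0, 0, 0, 0]

```text
time: 10.82
ee_pos: [0.5639, -0.0358, 0.0829]
tool_rot: [-3.142, 0.0, 2.272]
wrist_force: [0.9, 0.5, 0.1]
grip_width: 0.0008
grip_force: 0.0
```

Request:
carry_out:
  rows: [0, 0, 0, 0, 0, 0, 0, 0, 0, 0, 0, 0, 0, 0, 0, 0, 0, 0, 0, 0, 0, 0, 0, 0, 0, 0, 0, 0, 0, 0, 0, 0, 0, 0, 0, 0, 0, 0, 0, 0, 0, 0, 0, 0, 0, 0, 0, 0, 0, 0, 0, 0, 0, 0, 0, 0, 0, 0, 0, 0, 0, 0, 0, 0, 0, 0, 0, 0, 0, 0]

```text
time: 12.08
ee_pos: [0.5639, -0.0358, 0.0829]
tool_rot: [-3.142, 0.0, 2.272]
wrist_force: [-0.2, 0.6, -1.1]
grip_width: 0.0007
grip_force: 0.0
```

Request:
carry_out:
  rows: [0, 0, 0, 0, 0, 0, 0, 0, 0, 0, 0, 0, 0, 0, 0, 0, 0, 0, 0, 0, 0, 0, 0, 0, 0, 0, 0, 0, 0, 0, 0, 0, 0, 0, 0, 0, 0, 0, 0, 0, 0, 0]

```text
time: 12.82
ee_pos: [0.5639, -0.0358, 0.0828]
tool_rot: [-3.141, 0.0, 2.272]
wrist_force: [-1.0, -0.1, -0.6]
grip_width: 0.0002
grip_force: 0.0
```

```bash
python3 go.py 0.5637 -0.0357 0.083; python3 -c "
from workcell import env
print(env.finish_job())"
```

```text
12.825 [ 0.5639 -0.0358  0.0828] [-3.1415  0.      2.2722] [-0.9537 -0.0616 -0.5525] [-0.631   0.3687  0.7402  1.8819 -0.2925  1.0017  0.937 ]
tool shift/0.12: [ 0.0014 -0.0005 -0.0014]
rz: 0.00016612400111763273
the job is handed in; nothing more can be done
None
```

The power block is switched off, and the arm has held about 2 cm above the middle of the free socket (the centre one of the three) for over two seconds; the job is handed in at 12.8 s, with nothing else touched as far as the forces and pictures show.

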